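# Strip the press stacks off two bonded lamps

### The arm

A 6-joint arm with a two-finger parallel gripper is mounted at the origin on a cart in front of the work surface, level with it; the furniture and walls round the work are solid. World frame = base frame: x ahead of the robot, y to its left, z up, the work surface at z = 0. Lengths are in m, angles in rad, forces in N, time in s.
With the tool pointing down it reaches from about 0.35 to 0.85 m from the base axis. Payload 8.1 kg.
Tool frame: the origin (TCP) lies at the very end of the fingers, on their centre line; the grasp point (between the pads) lies robot.hold_point_z behind it (robot.hold_point_z is the distance from the TCP to the grasp point, in m); z points along the fingers, y is the direction in which the jaws open and shut (so a half turn about z gives the same grasp; the last joint's range is limited). The gripper opens to 93 mm and grips with 3 to 60 N. Pads are 15 mm wide; open, the fingers measure 128 mm over their backs; the gripper's body (75 mm by 188 mm) begins 65 mm behind the grasp point.
Start: joints at [1.112, 0.13, 1.488, -0, 1.523, -0.085], TCP at [0.219, 0.559, 0.219] pointing down, gripper open.
Joint ranges: [-2.96, 2.96], [-0.89, 2.26], [0.02, 2.5], [-1.34, 4.48], [0, 2.73], [-2.66, 2.66]. Speed limits (rad/s): [2.39, 2.39, 2.79, 3.14, 3.14, 3.14].

### API

Orientations are given as a rotation vector (axis times angle).
In Python, from plant import robot, cams gives the robot as it stands. The module is installed in compiled form; this text tells all that it offers.
- The arm moves only by the tool step_arm, never from a script. Its argument "deltas" is a list of rows, each an object with "offset": the shift along the tool's x, y, z in cm, a list of three; "roll": the turn about the tool's z in rad. In form: [{"offset": [x, y, z], "roll": roll}, ...]. A call has 1 to 12 rows; each row shifts and turns the commanded pose from where the row before left it, along the tool's axes as they then stand; what a row does not reach is not made up. A row lasts 1/8 s, in which the tool goes at most 62.5 mm and 10.7 degrees, less where a joint would pass 70% of its speed; a pose out of reach is approached as far as the arm can. A call with a gripper value outside its range is refused whole. "fingers" is the finger opening in cm, from 0 to 9.3, set as the call begins (left out, the last holds). The fingers move at their own pace and stop on an object; "grip_force" is the grip in N (left out, the last holds). Time passes only in rows, so rows that do not move let the fingers close. It gives the time, the measured TCP pose, the force and the opening at its end, in the units of the state.
- robot.read_state(): the state, without advancing time (a new reading comes with each control period).
- cams.read_camera(name): name is "side" or "top"; returns a dict with "pixels" (420x560x3 uint8, red, green, blue), "fx", "fy", "cx", "cy" (pixels), "k1" (the pictures are not rectified: a ray, as slopes to the right and down, at radius r is drawn at 1 + k1 r^2 times it, then the intrinsics apply), "extrinsics" (4x4, takes a point from world to camera coordinates). Camera axes: x right, y down, z forward; pixel columns grow to the right and rows downward; lengths in m; the calibration is good to about 2 mm. A picture is of the moment at which its call begins. There is no depth.
- robot.close_job(): hands the job in, once; it reports no verdict.
Trained networks look in a picture, given as the dict that the camera call returned (one of the last four; its "shot" number tells which), for a name from the list of things; names that differ only in an ending like _2 or _b are one class to them, and where a whole thing is asked for, a point or a joint stands for the part that bears it (a point fixed in the world has none). Each returns a list of dicts, best first, with "score" (0 to 1); they miss things now and then, are a little off and sometimes report something else, mostly with a low value. They report only what shows in the picture. A call takes as long as a camera call. They do not tell look-alikes from the thing itself.
- cams.boxes_of(picture, thing): "xy" ([column, row] in pixels, amid what is visible of it).
- cams.silhouettes(picture, thing): "mask" (420x560 bool, what is visible of it) and "xy" ([column, row] in pixels, amid what is visible of it).
- cams.pinpoint(picture, thing): "xy" ([column, row] in pixels: a listed point, or the origin of a listed thing).
The state is a dict: "t": time; "q": joint angles; "dq": joint speeds; "joint_torque": joint torques, N m; "tool_pos": TCP position; "orientation": TCP orientation; "force": force on the tool from outside, world axes, zero at the start; "wrist_torque": the same for the moment, N m; "opening": finger opening in m.
Only numpy, scipy, OpenCV 4.12 (cv2) and the standard library are available. Lean on these libraries where they do the work, as an engineer would, in place of code of your own. Each camera call takes 0.05 s, during which the arm holds its last target. There are 200 camera calls.

### The job

The glue under the LED boards has cured. Take the press stacks off the two lamps and set each of the four parts, two weights and two press blocks, down upright in its own nest on the storage board, the one whose pocket has its shape and size. Never lift a block with a weight still standing on it, drop nothing, and leave both lamps where they lie.

Things in the scene. Friction and masses are not known exactly. Their poses are not given: they have to be found in the camera images.
- large_weight: larger press weight: steel, round body 48 mm in diameter and 30 mm high, a thin neck above it and on top a knob from 36 to 48 mm above the underside, diameter 24 mm. Origin: centre of its underside, z up. It stands upright on either press block, its bore (18 mm) loosely over that block's 12 mm pilot pin, which is 9 mm high: lift it straight off. About 0.4 kg.
- small_weight: smaller press weight: steel, round body 32 mm in diameter and 30 mm high, a thin neck above it and on top a knob from 36 to 48 mm above the underside, diameter 18 mm. Origin: centre of its underside, z up. It stands upright on either press block, its bore (18 mm) loosely over that block's 12 mm pilot pin, which is 9 mm high: lift it straight off. About 0.2 kg.
- long_block: the long press block: dark grey metal with a rubber underside, standing inside a lamp on its floor, a weight on top of it at first. Origin: centre of its underside, z up. Foot from 0 to 20 mm, narrower body to grip from 20 to 56 mm, pilot pin 9 mm high on top. Foot 68 mm along its x by 36 mm along its y, body 44 mm along x by 28 mm along y. Mass about 0.3 kg.
- square_block: the square press block: dark grey metal with a rubber underside, standing inside a lamp on its floor, a weight on top of it at first. Origin: centre of its underside, z up. Foot from 0 to 20 mm, narrower body to grip from 20 to 56 mm, pilot pin 9 mm high on top. Foot 54x54 mm, body 40x40 mm, sides along x and y. Mass about 0.3 kg.
- nest_large_weight: black plastic nest, 90x90x20 mm, fixed beside the others on an aluminium board; origin: centre of its underside, z up, x and y along its sides. In the middle of its top a round pocket 60 mm in diameter, lined grey, 10 mm deep (floor 10 mm above the origin, rim 20 mm): the place of the larger weight.
- nest_small_weight: black plastic nest, 90x90x20 mm, fixed beside the others on an aluminium board; origin: centre of its underside, z up, x and y along its sides. In the middle of its top a round pocket 44 mm in diameter, lined grey, 10 mm deep (floor 10 mm above the origin, rim 20 mm): the place of the smaller weight.
- nest_long_block: black plastic nest, 90x90x20 mm, fixed beside the others on an aluminium board; origin: centre of its underside, z up, x and y along its sides. In the middle of its top an oblong pocket 80 mm along x by 48 mm along y, lined grey, 10 mm deep (floor 10 mm above the origin, rim 20 mm): the place of the long press block (its x along the nest's x, either way round).
- nest_square_block: black plastic nest, 90x90x20 mm, fixed beside the others on an aluminium board; origin: centre of its underside, z up, x and y along its sides. In the middle of its top a square pocket 66x66 mm, lined grey, 10 mm deep (floor 10 mm above the origin, rim 20 mm): the place of the square press block (any of its four ways round).
- lamp_a: one lamp: a black open housing 120x150 mm, 26 mm high, with a white LED board in it, loose on the bench, open side up; origin: centre of its underside, z up, long side along y. Inside it is 86 by 114 mm wide, its floor 6 mm above the origin. It holds the long press block at the start.
- lamp_b: the other lamp: a black open housing 120x150 mm, 26 mm high, with a white LED board in it, loose on the bench, open side up; origin: centre of its underside, z up, long side along y. Inside it is 86 by 114 mm wide, its floor 6 mm above the origin. It holds the square press block at the start.
Mind the look-alikes: they are no part of the job. Leave any black, orange or yellow look-alike of the small_weight alone.

How it is judged:
At the end, for the whole second after the job is handed in: The larger weight, the smaller weight, the long block and the square block each stand released and at rest in the pocket of their own nest: centre within 10 mm of the nest's centre, underside on the pocket floor (within 3 mm), upright within 4 degrees; both lamps within 15 mm of where they stood (horizontal distance between large_weight and nest_large_weight below 0.01 m and z of large_weight in the frame of nest_large_weight between 0.007 and 0.013 m and angle between each of large_weight, small_weight, long_block, square_block's own z axis and vertical below 0.07 rad and linear speed of each of large_weight, small_weight, long_block, square_block below 0.02 m/s and horizontal distance between small_weight and nest_small_weight below 0.01 m and z of small_weight in the frame of nest_small_weight between 0.007 and 0.013 m and horizontal distance between long_block and nest_long_block below 0.01 m and z of long_block in the frame of nest_long_block between 0.007 and 0.013 m and horizontal distance between square_block and nest_square_block below 0.01 m and z of square_block in the frame of nest_square_block between 0.007 and 0.013 m and distance of each of lamp_a, lamp_b from where it was at the start of the episode below 0.015 m); the robot touches nothing.
It fails at once if a press block is lifted while a weight still stands on it ((height (world z) of long_block above 0.035 m and z of large_weight in the frame of long_block between 0.045 and 0.065 m and horizontal distance between large_weight and long_block below 0.02 m) or (height (world z) of long_block above 0.035 m and z of small_weight in the frame of long_block between 0.045 and 0.065 m and horizontal distance between small_weight and long_block below 0.02 m) or (height (world z) of square_block above 0.035 m and z of large_weight in the frame of square_block between 0.045 and 0.065 m and horizontal distance between large_weight and square_block below 0.02 m) or (height (world z) of square_block above 0.035 m and z of small_weight in the frame of square_block between 0.045 and 0.065 m and horizontal distance between small_weight and square_block below 0.02 m)).
It fails at once if a lamp is shifted by more than 20 mm from where it stood (distance of any of lamp_a, lamp_b from where it was at the start of the episode above 0.02 m).
It fails at once if a weight or press block is dropped: in free fall, touching nothing, at more than 0.6 m/s (a fall of about 18 mm) ((contact force between large_weight and anything else below 0.05 N and linear speed of large_weight above 0.6 m/s) or (contact force between small_weight and anything else below 0.05 N and linear speed of small_weight above 0.6 m/s) or (contact force between long_block and anything else below 0.05 N and linear speed of long_block above 0.6 m/s) or (contact force between square_block and anything else below 0.05 N and linear speed of square_block above 0.6 m/s)).
It also fails if it takes over 106 s, if anything falls off the work surface, if the arm or the gripper's body presses on something with over 40 N, if the wrist force passes 120 N, or if a joint passes its speed limit or range.

## Working session

There is one attempt and no reset: what is moved stays moved. The work goes in short steps, Python scripts to look and compute and a tool call to move; the robot and the scene stay as the last step left them, time stands still between calls to the robot, and variables do not carry over. Pictures are saved under pics/ and viewed, about 12 in all and at most 16, crops included, and the job is handed in when it is done.

Besides the shell and the picture viewer there is one more tool, called after "Request:" as name(argument=value, ...), one argument or row to a line, values as JSON. step_arm: Moves the arm, as the interface text tells. Its arguments: {"type":"object","properties":{"deltas":{"type":"array"},"fingers":{"type":"number"},"grip_force":{"type":"number"}},"required":["deltas"]}

```bash
mkdir -p pics
cat > h.py <<'E'
import numpy as np, cv2
from plant import robot, cams
def pix2ray(p,xy):
    u=(xy[0]-p["cx"])/p["fx"]; v=(xy[1]-p["cy"])/p["fy"]
    rd=np.hypot(u,v); r=rd
    for _ in range(30): r=rd/(1+p["k1"]*r*r)
    s=r/rd if rd>0 else 1
    E=np.array(p["extrinsics"]); R=E[:3,:3]; t=E[:3,3]
    return -R.T@t, R.T@np.array([u*s,v*s,1])
def at_z(p,xy,z):
    o,d=pix2ray(p,xy); return o+d*(z-o[2])/d[2]
def proj(p,X):
    E=np.array(p["extrinsics"]); c=E[:3,:3]@np.array(X)+E[:3,3]; u,v=c[0]/c[2],c[1]/c[2]; k=1+p["k1"]*(u*u+v*v)
    return np.array([p["fx"]*u*k+p["cx"],p["fy"]*v*k+p["cy"]])
def tri(p1,a,p2,b):
    o1,d1=pix2ray(p1,a);o2,d2=pix2ray(p2,b)
    s=np.linalg.lstsq(np.c_[d1,-d2],o2-o1,rcond=None)[0]
    return (o1+d1*s[0]+o2+d2*s[1])/2, np.linalg.norm(o1+d1*s[0]-o2-d2*s[1])
def save(p,name): cv2.imwrite("pics/"+name,cv2.cvtColor(p["pixels"],cv2.COLOR_RGB2BGR))
E
python3 - <<'E'
from h import *
np.set_printoptions(precision=4,suppress=True)
print(robot.read_state(),robot.hold_point_z)
P={n:cams.read_camera(n) for n in("top","side")}
for n,p in P.items():
    save(p,n+"0.png"); o,_=pix2ray(p,(280,210)); print(n,"cam at",o,p["fx"],p["k1"])
H=dict(large_weight=0,small_weight=0,long_block=.006,square_block=.006,lamp_a=0)
for th in ["large_weight","small_weight","long_block","square_block","nest_large_weight","nest_small_weight","nest_long_block","nest_square_block","lamp_a"]:
    for n,p in P.items():
        for d in cams.pinpoint(p,th)[:4]: 
            z=.062 if th.endswith("weight") and th[0]!='n' else .006 if "block" in th and th[0]!='n' else 0.
            print(th,n,round(d["score"],2),np.array(d["xy"]),at_z(p,d["xy"],z))
E
```

```text
{'t': 0.0, 'q': array([ 1.1116,  0.1311,  1.4893, -0.    ,  1.523 , -0.0854]), 'dq': array([ 0.0001, -0.0003,  0.0003,  0.0003,  0.0013, -0.0004]), 'joint_torque': array([ -0.0002, -55.9847, -49.1754,   0.0768,   0.0354,  -0.0001]), 'tool_pos': array([0.2188, 0.5581, 0.2176]), 'orientation': array([-0.5837, -3.0864,  0.0027]), 'force': array([-0.1039,  0.892 ,  0.4743]), 'wrist_torque': array([-0.0242, -0.0854, -0.0267]), 'opening': 0.0928372345092546} 0.0188
top cam at [ 0.3186 -0.0012  1.3096] 475.0745823160265 -0.1114413472278336
side cam at [ 0.4706 -1.1082  0.4653] 541.9525800475678 -0.08722474209935276
large_weight top 0.72 [267.9 197.7] [0.515  0.0389 0.062 ]
large_weight top 0.22 [267.4 200.9] [0.5064 0.04   0.062 ]
large_weight side 0.89 [279.7 193. ] [0.514  0.0373 0.062 ]
large_weight side 0.65 [237.4 193.8] [0.4195 0.0317 0.062 ]
small_weight top 0.64 [315.1 265.4] [ 0.3383 -0.0882  0.062 ]
small_weight top 0.55 [358.1 222.3] [ 0.4534 -0.201   0.062 ]
small_weight top 0.52 [352.6 158.3] [ 0.6266 -0.1871  0.062 ]
small_weight side 0.89 [201.3 238.1] [ 0.3637 -0.2089  0.062
[... 522 characters left out ...]
 241.2] [0.3998 0.2216 0.    ]
nest_large_weight side 0.71 [236.6 192.7] [0.4092 0.2155 0.    ]
nest_small_weight top 0.62 [172.6 234.9] [0.4157 0.3039 0.    ]
nest_small_weight side 0.54 [243.1 179.9] [0.4228 0.3224 0.    ]
nest_long_block top 0.59 [175.8 204.8] [0.5003 0.2988 0.    ]
nest_long_block side 0.59 [271.4 179.1] [0.5013 0.33   0.    ]
nest_square_block top 0.74 [206.5 207.5] [0.4942 0.2118 0.    ]
nest_square_block side 0.66 [265.9 191.1] [ 0.4851  0.2282 -0.    ]
lamp_a top 0.9 [355.5 220.1] [ 0.4661 -0.2037  0.    ]
lamp_a top 0.83 [267.  201.5] [0.514  0.0431 0.    ]
lamp_a side 0.76 [283.2 219.3] [0.5226 0.0333 0.    ]
lamp_a side 0.68 [257.2 263.7] [ 0.4647 -0.189   0.    ]
```

```bash
python3 -c "
import cv2
a=cv2.imread('pics/top0.png')[120:300,130:400];cv2.imwrite('pics/top0c.png',cv2.resize(a,None,fx=2.9,fy=2.9,interpolation=2))
a=cv2.imread('pics/side0.png')[130:330,150:400];cv2.imwrite('pics/side0c.png',cv2.resize(a,None,fx=3,fy=3,interpolation=2))"
```

```text
(no output)
```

View pics/top0c.png

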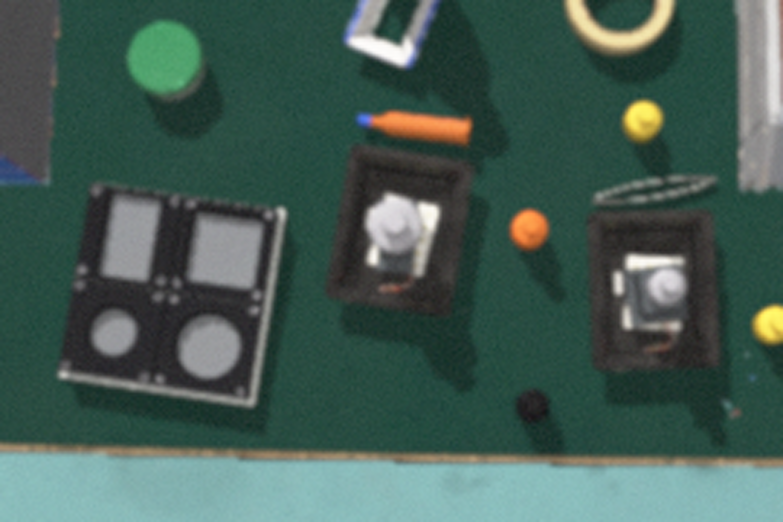

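View pics/side0c.png

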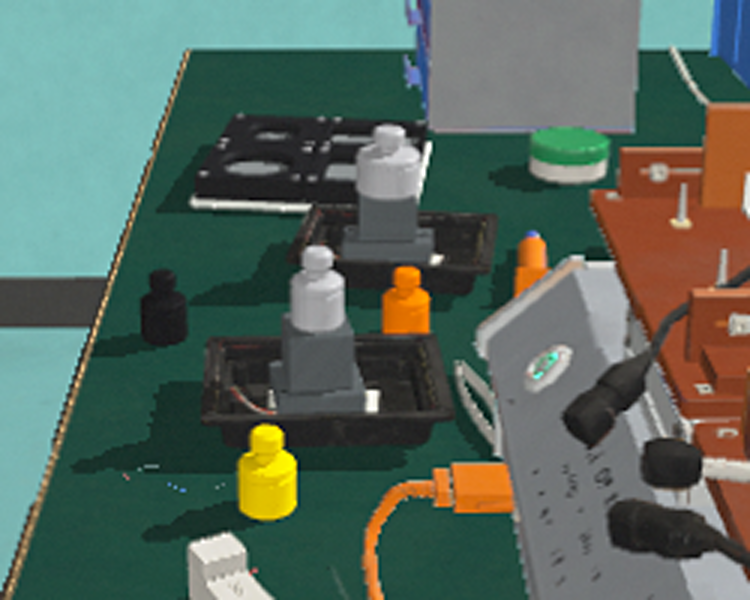

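```bash
cat >> h.py <<'E'
def world_quad(p,cnt,z): return np.array([at_z(p,q,z)[:2] for q in cnt.reshape(-1,2)],np.float32)
def tool_delta(target,yaw_y=None):
    """offset cm in tool axes to bring TCP to target; yaw_y: world direction angle of tool y -> smallest roll"""
    from scipy.spatial.transform import Rotation as Ro
    s=robot.read_state(); R=Ro.from_rotvec(s["orientation"]).as_matrix()
    d=R.T@(np.array(target)-s["tool_pos"])*100
    cur=np.degrees(np.arctan2(R[1,1],R[0,1]))
    print("TCP",s["tool_pos"].round(4),"delta cm",d.round(2),"tool-y yaw deg",cur.round(1),"t",round(s["t"],2),"open",s["opening"],"F",s["force"].round(1), "q6",s["q"][5].round(2),"zax",R[:,2].round(3))
    if yaw_y is not None:
        r=-((yaw_y-cur+90)%180-90); print("roll (after/in addition) rad",np.radians(r).round(3))
E
python3 - <<'E'
from h import *
np.set_printoptions(precision=4,suppress=True)
P={n:cams.read_camera(n) for n in("top","side")}
print("large knob",tri(P["top"],(266.9,193.1),P["side"],(280,174.3)))
print("small knob",tri(P["top"],(361,219),P["side"],(256,216)))
p=P["top"]; hsv=cv2.cvtColor(p["pixels"],cv2.COLOR_RGB2HSV)
m=((hsv[...,1]<60)&(hsv[...,2]>90)&(hsv[...,2]<215)).astype(np.uint8); m[:, :148]=0;m[:,232:]=0;m[:180]=0;m[265:]=0
for c in cv2.findContours(m,cv2.RETR_EXTERNAL,cv2.CHAIN_APPROX_NONE)[0]:
    if cv2.contourArea(c)<60: continue
    w=world_quad(p,c,.018); r=cv2.minAreaRect(w*1000)
    M=cv2.moments(c); print("pocket px",M["m10"]/M["m00"],M["m01"]/M["m00"],np.array(r[0]),np.array(r[1]),r[2])
# board white corners (crop px) nest marks
for q in [(97,187),(283,210),(253,402),(62,374)]: print(at_z(p,(130+q[0]/2.9,120+q[1]/2.9),.025))
# side view pocket centres: triangulate
for nm,a,b in [("small",(115,333),(275,135)),("large",(209,348),(255,169))]:
    print(nm,tri(p,(130+a[0]/2.9,120+a[1]/2.9),P["side"],(150+b[0]/3,130+b[1]/3)))
for n in ("large_weight","small_weight"):
  for k,p in P.items():
    for d in cams.silhouettes(p,n)[:4]:
        ys,xs=np.nonzero(d["mask"]); print(n,k,d["score"],d["xy"],xs.min(),xs.max(),ys.min(),ys.max())
E
```

```text
large knob (array([0.5171, 0.0402, 0.1055]), np.float64(0.0059308430192819665))
small knob (array([ 0.4603, -0.202 ,  0.102 ]), np.float64(0.0051168709086748835))
pocket px 201.77944111776446 239.45958083832335 [403.4181 219.3369] [54.8099 57.7224] 46.568843841552734
pocket px 169.06506506506506 234.5245245245245 [414.5867 309.0881] [39.6673 40.5843] 47.13400650024414
pocket px 207.36261928265876 206.52484369858504 [494.7757 206.7321] [65.3903 65.095 ] 82.94338989257812
pocket px 201.93184079601988 238.27363184079599 [454.9503 256.5732] [193.3348 192.5915] 82.8888168334961
pocket px 174.68602400309717 201.88734030197446 [506.2584 298.2337] [47.2659 79.5648] 83.15884399414062
[0.5531 0.3306 0.025 ]
[0.5337 0.1512 0.025 ]
[0.3521 0.1734 0.025 ]
[0.3742 0.355  0.025 ]
small (array([0.4169, 0.308 , 0.0185]), np.float64(0.005180486760104013))
large (array([0.4037, 0.2181, 0.0163]), np.float64(0.003080532676783118))
large_weight top 0.83 [266.6, 198.1] 258 275 189 207
large_weight side 0.77 [280.4, 185.8] 269 290 171 195
small_weight top 0.7 [394.1, 232.9] 390 404 226 238
small_weight top 0.68 [352.0, 160.9] 345 357 155 167
small_weight top 0.62 [312.5, 200.4] 307 318 193 205
small_weight top 0.54 [314.4, 262.9] 308 319 254 265
small_weight side 0.88 [239.0, 286.4] 229 249 271 302
small_weight side 0.83 [204.7, 233.8] 197 212 220 244
small_weight side 0.76 [283.5, 230.5] 278 293 219 240
```

Request:
step_arm(
  deltas=[
    {"offset": [0,0,0],"roll": -0.125},
    {"offset": [0,0,0],"roll": -0.125},
    {"offset": [0,0,0],"roll": 0},
  ],
)

```text
t: 1.68
tool_pos: [0.2191, 0.5586, 0.2186]
orientation: [-0.195, -3.135, 0.0]
force: [0.1, 0.3, 0.6]
opening: 0.0933
```

```bash
python3 -c "
from h import *
tool_delta((.517,.040,.20),83)
p=cams.read_camera('top');q=cams.read_camera('side')
print(at_z(p,(266.9,193.1),.108),at_z(q,(280,174.3),.108),at_z(p,(361,219),.108),at_z(q,(256,216),.108))"
```

```text
TCP [0.2191 0.5586 0.2186] delta cm [-36.   -47.76   1.86] tool-y yaw deg 82.9 t 1.68 open 0.093292419035359 F [0.1 0.3 0.6] q6 -0.33 zax [-0.  0. -1.]
roll (after/in addition) rad -0.002
[0.51967687 0.04021854 0.108     ] [0.51380443 0.0306025  0.108     ] [ 0.45699239 -0.2011131   0.108     ] [ 0.46291543 -0.21611068  0.108     ]
```

Request:
step_arm(
  deltas=[
    {"offset": [-3,-4,0.2]},
    {"offset": [-3,-4,0.2]},
    {"offset": [-3,-4,0.2]},
    {"offset": [-3,-4,0.2]},
    {"offset": [-3,-4,0.2]},
    {"offset": [-3,-4,0.2]},
    {"offset": [-3,-4,0.2]},
    {"offset": [-3,-4,0.1]},
    {"offset": [-3,-4,0.1]},
    {"offset": [-3,-4,0.1]},
    {"offset": [-3,-4,0.1]},
    {"offset": [-3,-3.8,0]},
  ],
)

```text
schema error: expected keys offset, roll
```

Request:
step_arm(
  deltas=[
    {"offset": [0,0,0]},
    {"offset": [0,0,0]},
  ],
)

```text
schema error: expected keys offset, roll
```

```bash
python3 -c "
from h import *
tool_delta((.517,.040,.12),83)
p=cams.read_camera('side');save(p,'s1.png');a=p['pixels'][100:250,200:360];cv2.imwrite('pics/s1c.png',cv2.resize(a[...,::-1],None,fx=4,fy=4))"
```

```text
TCP [0.2191 0.5586 0.2186] delta cm [-36.11 -47.68   9.86] tool-y yaw deg 82.7 t 1.77 open 0.09307912844513587 F [-0.4 -1.1  0.1] q6 -0.33 zax [-0. -0. -1.]
roll (after/in addition) rad -0.005
```

View pics/s1c.png

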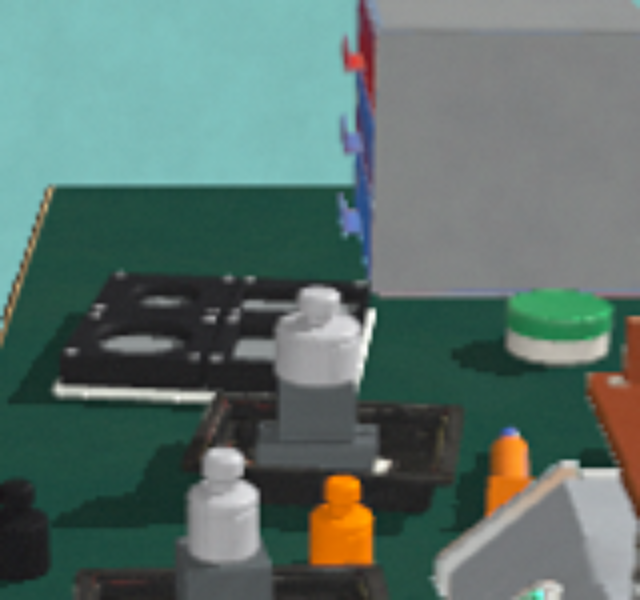

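Request:
step_arm(
  deltas=[
    {"offset": [-3,-4,0.2],"roll": 0},
    {"offset": [-3,-4,0.2],"roll": 0},
    {"offset": [-3,-4,0.2],"roll": 0},
    {"offset": [-3,-4,0.2],"roll": 0},
    {"offset": [-3,-4,0.2],"roll": 0},
    {"offset": [-3,-4,0.2],"roll": 0},
    {"offset": [-3,-4,0.2],"roll": 0},
    {"offset": [-3,-4,0.1],"roll": 0},
    {"offset": [-3,-4,0.1],"roll": 0},
    {"offset": [-3,-4,0.1],"roll": 0},
    {"offset": [-3,-4,0.1],"roll": 0},
    {"offset": [-3,-3.8,0],"roll": 0},
  ],
)

```text
t: 3.32
tool_pos: [0.518, 0.0381, 0.2008]
orientation: [0.198, 3.135, 0.0]
force: [0.3, 0.8, 0.3]
opening: 0.0934
```

Request:
step_arm(
  deltas=[
    {"offset": [0,0,0],"roll": 0},
    {"offset": [0,0,0],"roll": 0},
  ],
)

```text
t: 3.58
tool_pos: [0.517, 0.0401, 0.2005]
orientation: [-0.197, -3.135, -0.001]
force: [1.0, 0.3, -0.2]
opening: 0.0931
```

```bash
python3 -c "
from h import *
tool_delta((.517,.040,.076),83)
p=cams.read_camera('side');q=cams.read_camera('top')
a=p['pixels'][60:260,180:380];b=q['pixels'][100:300,100:320]
cv2.imwrite('pics/s2c.png',np.hstack([cv2.resize(a[...,::-1],(380,400)),cv2.resize(b[...,::-1],(420,400))]))
for uv in [(293,173)]:print('box base',at_z(p,uv,0))
for uv in [(149,183),(146,184)]:print('box corner top view',at_z(q,uv,0),at_z(q,uv,.3))"
```

```text
TCP [0.517  0.0401 0.2005] delta cm [-1.000e-02 -1.000e-02  1.245e+01] tool-y yaw deg 82.8 t 3.58 open 0.09309656899366564 F [ 1.   0.3 -0.2] q6 -1.47 zax [-0.001  0.    -1.   ]
roll (after/in addition) rad -0.003
box base [5.64887894e-01 3.87601987e-01 5.55111512e-17]
box corner top view [0.5613534  0.37883177 0.        ] [0.50574715 0.29178238 0.3       ]
box corner top view [0.55835546 0.3873277  0.        ] [0.50343596 0.2983321  0.3       ]
```

View pics/s2c.png

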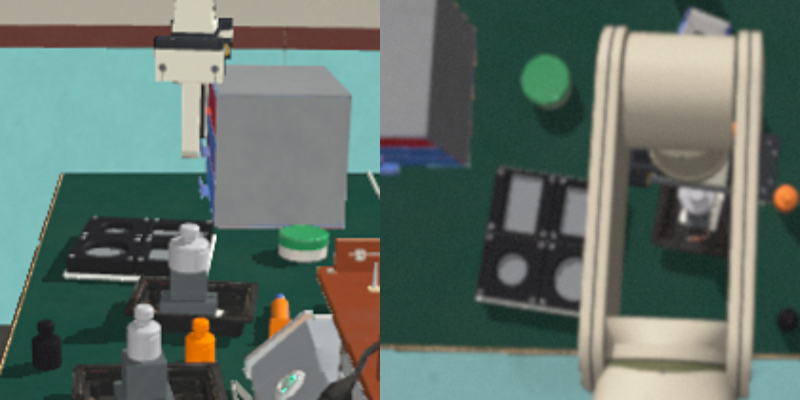

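Request:
step_arm(
  deltas=[
    {"offset": [0,0,2],"roll": 0},
    {"offset": [0,0,2],"roll": 0},
    {"offset": [0,0,2],"roll": 0},
    {"offset": [0,0,2],"roll": 0},
    {"offset": [0,0,2],"roll": 0},
    {"offset": [0,0,1.5],"roll": 0},
    {"offset": [0,0,0.9],"roll": 0},
    {"offset": [0,0,0],"roll": 0},
  ],
)

```text
t: 4.68
tool_pos: [0.5167, 0.04, 0.0759]
orientation: [-0.194, -3.134, 0.0]
force: [-0.3, 0.9, -0.3]
opening: 0.093
```

Request:
step_arm(
  deltas=[
    {"offset": [0,0,0],"roll": 0},
    {"offset": [0,0,0],"roll": 0},
    {"offset": [0,0,0],"roll": 0},
    {"offset": [0,0,0],"roll": 0},
    {"offset": [0,0,0],"roll": 0},
    {"offset": [0,0,0],"roll": 0},
  ],
  fingers=4.2,
  grip_force=30,
)

```text
t: 5.42
tool_pos: [0.5174, 0.0398, 0.0767]
orientation: [0.194, 3.135, 0.0]
force: [1.0, -0.1, 0.8]
opening: 0.0476
```

Request:
step_arm(
  deltas=[
    {"offset": [0,0,-0.4],"roll": 0},
    {"offset": [0,0,-0.4],"roll": 0},
    {"offset": [0,0,-0.4],"roll": 0},
    {"offset": [0,0,-0.4],"roll": 0},
    {"offset": [0,0,0],"roll": 0},
  ],
  fingers=4.2,
)

```text
t: 6.05
tool_pos: [0.5177, 0.0398, 0.0932]
orientation: [0.194, 3.135, 0.0]
force: [-0.9, -0.3, -3.7]
opening: 0.0475
```

Request:
step_arm(
  deltas=[
    {"offset": [0,0,-1.5],"roll": 0},
    {"offset": [0,0,-2],"roll": 0},
    {"offset": [0,0,-2.5],"roll": 0},
    {"offset": [0,0,-2.5],"roll": 0},
    {"offset": [0,0,-1.5],"roll": 0},
    {"offset": [0,0,0],"roll": 0},
  ],
)

```text
t: 6.8
tool_pos: [0.5182, 0.0398, 0.1943]
orientation: [0.194, 3.133, 0.0]
force: [0.9, -0.3, -3.8]
opening: 0.0473
```

```bash
python3 -c "
from h import *
tool_delta((.404,.219,.20),83)
p=cams.read_camera('side');q=cams.read_camera('top')
a=p['pixels'][100:300,180:380];b=q['pixels'][130:280,170:370]
cv2.imwrite('pics/s3c.png',np.hstack([cv2.resize(a[...,::-1],(400,400)),cv2.resize(b[...,::-1],(400,400))]))"
```

```text
TCP [0.5182 0.0398 0.1943] delta cm [13.55 16.37 -0.6 ] tool-y yaw deg 82.9 t 6.8 open 0.047285444960138166 F [ 0.9 -0.3 -3.8] q6 -1.47 zax [ 0.003 -0.    -1.   ]
roll (after/in addition) rad -0.002
```

View pics/s3c.png

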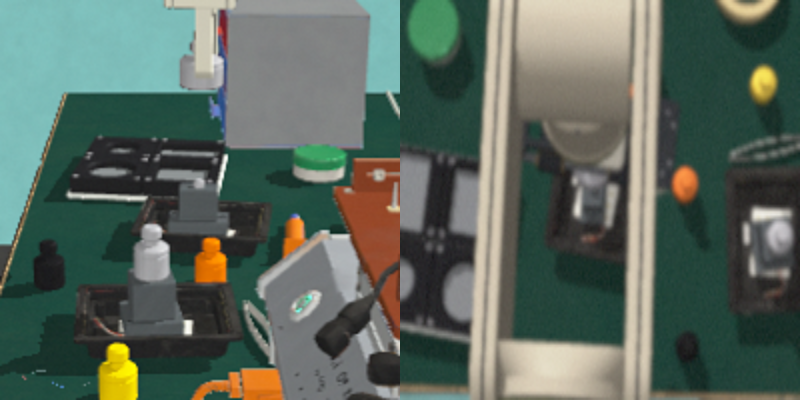

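Request:
step_arm(
  deltas=[
    {"offset": [1,1.2,0],"roll": 0},
    {"offset": [2,2.4,0],"roll": 0},
    {"offset": [2.2,2.8,0],"roll": 0},
    {"offset": [2.2,2.8,0],"roll": 0},
    {"offset": [2.2,2.8,0],"roll": 0},
    {"offset": [2,2.4,0],"roll": 0},
    {"offset": [1.6,2,0],"roll": 0},
    {"offset": [0,0,0],"roll": 0},
    {"offset": [0,0,0],"roll": 0},
  ],
)

```text
t: 8.02
tool_pos: [0.406, 0.2188, 0.1921]
orientation: [-0.193, -3.135, 0.001]
force: [-0.0, -0.0, -3.3]
opening: 0.0475
```

Request:
step_arm(
  deltas=[
    {"offset": [0,0,1.5],"roll": 0},
    {"offset": [0,0,2.5],"roll": 0},
    {"offset": [0,0,2.5],"roll": 0},
    {"offset": [0,0,2.5],"roll": 0},
    {"offset": [0,0,2.5],"roll": 0},
    {"offset": [0,0,1.2],"roll": 0},
    {"offset": [0,0,0],"roll": 0},
    {"offset": [0,0,0],"roll": 0},
  ],
)

```text
t: 9.02
tool_pos: [0.4073, 0.2189, 0.0665]
orientation: [0.195, 3.134, 0.001]
force: [0.5, -0.2, -3.3]
opening: 0.0473
```

```bash
python3 -c "
from h import *
tool_delta((.404,.219,.03),83)
p=cams.read_camera('side');q=cams.read_camera('top')
a=p['pixels'][110:230,190:310];b=q['pixels'][170:280,140:250]
cv2.imwrite('pics/s4c.png',np.hstack([cv2.resize(a[...,::-1],(400,400)),cv2.resize(b[...,::-1],(400,400))]))"
```

```text
TCP [0.4073 0.2189 0.0665] delta cm [ 0.33 -0.04  3.65] tool-y yaw deg 82.9 t 9.03 open 0.047334813252291316 F [ 0.5 -0.2 -3.3] q6 -1.06 zax [ 0.001  0.    -1.   ]
roll (after/in addition) rad -0.002
```

View pics/s4c.png

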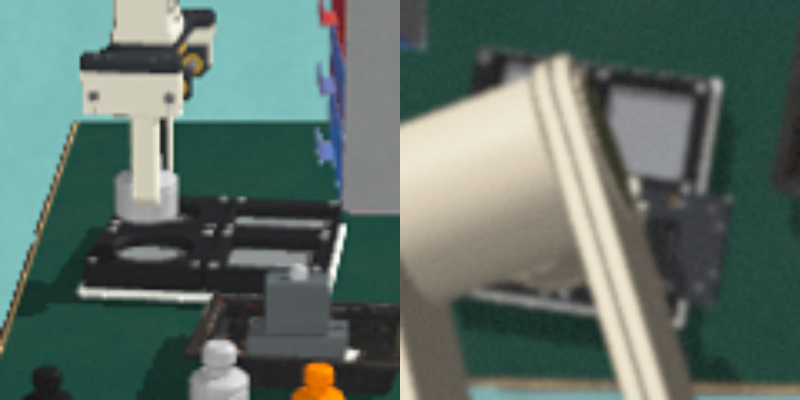

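```bash
python3 -c "
from h import *
p=cams.read_camera('side')
for X in [(.404,.219,.052),(.404,.219,.067),(.404,.219,.018)]:
  u=proj(p,X); print(X,u,(u-[190,110])*400/120)"
```

```text
(0.404, 0.219, 0.052) [234.32443584 173.05804155] [147.74811947 210.19347184]
(0.404, 0.219, 0.067) [234.23211822 167.43271383] [147.44039406 191.44237942]
(0.404, 0.219, 0.018) [234.53411709 185.657909  ] [148.44705697 252.19303   ]
```

Request:
step_arm(
  deltas=[
    {"offset": [-0.15,0,1],"roll": 0},
    {"offset": [0,0,1],"roll": 0},
    {"offset": [0,0,0.6],"roll": 0},
    {"offset": [0,0,0.3],"roll": 0},
    {"offset": [0,0,0],"roll": 0},
    {"offset": [0,0,0],"roll": 0},
  ],
)

```text
t: 9.93
tool_pos: [0.4083, 0.2188, 0.0369]
orientation: [0.194, 3.135, 0.0]
force: [0.0, 0.3, -3.8]
opening: 0.0473
```

Request:
step_arm(
  deltas=[
    {"offset": [0,0,0.2],"roll": 0},
    {"offset": [0,0,0],"roll": 0},
    {"offset": [0,0,0.2],"roll": 0},
    {"offset": [0,0,0],"roll": 0},
  ],
)

```text
t: 10.42
tool_pos: [0.4079, 0.2186, 0.0325]
orientation: [-0.194, -3.135, 0.0]
force: [-0.1, -0.1, -4.0]
opening: 0.0474
```

Request:
step_arm(
  deltas=[
    {"offset": [0,0,0.15],"roll": 0},
    {"offset": [0,0,0],"roll": 0},
    {"offset": [0,0,0.1],"roll": 0},
    {"offset": [0,0,0],"roll": 0},
  ],
)

```text
t: 10.92
tool_pos: [0.4083, 0.2187, 0.0309]
orientation: [0.194, 3.135, 0.0]
force: [-3.0, -1.8, 5.7]
opening: 0.0473
```

Request:
step_arm(
  deltas=[
    {"offset": [0,0,0],"roll": 0},
    {"offset": [0,0,0],"roll": 0},
    {"offset": [0,0,0],"roll": 0},
    {"offset": [0,0,-1],"roll": 0},
    {"offset": [0,0,-2],"roll": 0},
    {"offset": [0,0,-3],"roll": 0},
    {"offset": [0,0,-4],"roll": 0},
    {"offset": [0,0,-4],"roll": 0},
    {"offset": [0,0,-3],"roll": 0},
  ],
  fingers=7.5,
)

```text
t: 12.05
tool_pos: [0.4085, 0.2189, 0.203]
orientation: [0.194, 3.133, 0.002]
force: [0.9, 0.5, -0.8]
opening: 0.0752
```

```bash
python3 -c "
from h import *
tool_delta((.460,-.203,.20),83)"
```

```text
TCP [0.4085 0.2189 0.203 ] delta cm [-10.31 -41.23   0.27] tool-y yaw deg 82.9 t 12.05 open 0.07515346978564591 F [ 0.9  0.5 -0.8] q6 -1.07 zax [ 0.002  0.001 -1.   ]
roll (after/in addition) rad -0.002
```

Request:
step_arm(
  deltas=[
    {"offset": [-0.5,-2.2,0],"roll": 0},
    {"offset": [-1,-4,0],"roll": 0},
    {"offset": [-1,-4,0],"roll": 0},
    {"offset": [-1,-4,0],"roll": 0},
    {"offset": [-1,-4,0],"roll": 0},
    {"offset": [-1,-4,0],"roll": 0},
    {"offset": [-1,-4,0],"roll": 0},
    {"offset": [-1,-4,0],"roll": 0},
    {"offset": [-1,-4,0],"roll": 0},
    {"offset": [-1,-4,0.3],"roll": 0},
    {"offset": [-1,-3,0],"roll": 0},
    {"offset": [0,0,0],"roll": 0},
  ],
)

```text
t: 13.55
tool_pos: [0.4613, -0.205, 0.1976]
orientation: [0.199, 3.135, -0.001]
force: [-0.1, 0.8, 0.4]
opening: 0.0749
```

```bash
python3 -c "
from h import *
tool_delta((.462,-.2015,.076),83)
p=cams.read_camera('side');q=cams.read_camera('top')
for X in [(.462,-.2015,.2),(.462,-.2015,.11)]: print(proj(p,X))
a=p['pixels'][130:280,190:340];b=q['pixels'][180:280,150:250]
cv2.imwrite('pics/s5c.png',np.hstack([cv2.resize(a[...,::-1],(400,400)),cv2.resize(b[...,::-1],(400,400))]))"
```

```text
TCP [ 0.4613 -0.205   0.1976] delta cm [-0.02  0.36 12.16] tool-y yaw deg 82.8 t 13.55 open 0.07494492060886118 F [-0.1  0.8  0.4] q6 -1.96 zax [ 0. -0. -1.]
roll (after/in addition) rad -0.004
[255.41566193 163.7220314 ]
[255.54913138 211.93970075]
```

View pics/s5c.png

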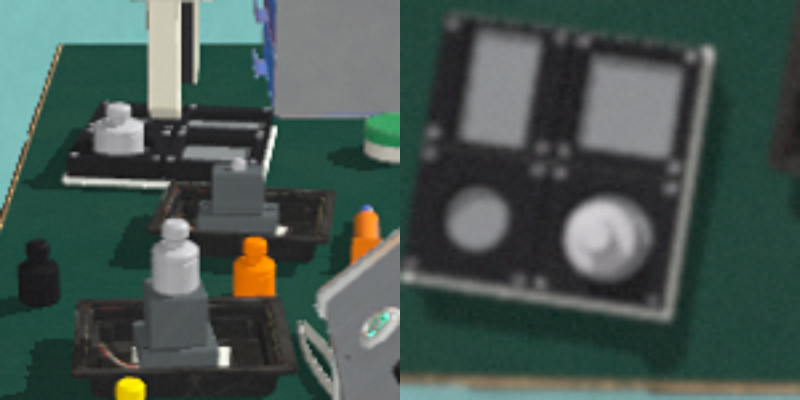

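Request:
step_arm(
  deltas=[
    {"offset": [-0.05,0.3,2],"roll": 0},
    {"offset": [0,0,2],"roll": 0},
    {"offset": [0,0,2],"roll": 0},
    {"offset": [0,0,2],"roll": 0},
    {"offset": [0,0,2],"roll": 0},
    {"offset": [0,0,1.5],"roll": 0},
    {"offset": [0,0,0.7],"roll": 0},
    {"offset": [0,0,0],"roll": 0},
  ],
)

```text
t: 14.65
tool_pos: [0.4621, -0.1999, 0.075]
orientation: [-0.194, -3.135, -0.0]
force: [-0.2, -0.9, 0.8]
opening: 0.0752
```

Request:
step_arm(
  deltas=[
    {"offset": [0,0,0],"roll": 0},
    {"offset": [0,0,0],"roll": 0},
    {"offset": [0,0,0],"roll": 0},
    {"offset": [0,0,0],"roll": 0},
    {"offset": [0,0,0],"roll": 0},
    {"offset": [0,0,0],"roll": 0},
  ],
  fingers=2.6,
  grip_force=30,
)

```text
t: 15.4
tool_pos: [0.4623, -0.2004, 0.0752]
orientation: [0.194, 3.135, -0.0]
force: [0.4, -0.7, -0.1]
opening: 0.0313
```

Request:
step_arm(
  deltas=[
    {"offset": [0,0,-0.4],"roll": 0},
    {"offset": [0,0,-0.4],"roll": 0},
    {"offset": [0,0,-0.4],"roll": 0},
    {"offset": [0,0,-0.4],"roll": 0},
    {"offset": [0,0,0],"roll": 0},
  ],
)

```text
t: 16.02
tool_pos: [0.4625, -0.2004, 0.0917]
orientation: [0.194, 3.135, -0.001]
force: [0.5, 0.2, -1.7]
opening: 0.0308
```

Request:
step_arm(
  deltas=[
    {"offset": [0,0,-1.5],"roll": 0},
    {"offset": [0,0,-2],"roll": 0},
    {"offset": [0,0,-2.5],"roll": 0},
    {"offset": [0,0,-2.5],"roll": 0},
    {"offset": [0,0,-2],"roll": 0},
    {"offset": [0,0,0],"roll": 0},
  ],
)

```text
t: 16.77
tool_pos: [0.4635, -0.201, 0.1989]
orientation: [0.194, 3.132, -0.003]
force: [-0.1, -0.6, -2.1]
opening: 0.0315
```

```bash
python3 -c "
from h import *
tool_delta((.415,.309,.20),83)
p=cams.read_camera('side');q=cams.read_camera('top')
for X in [(.462,-.2015,.2),(.462,-.2015,.19)]: print((proj(p,X)-[190,130])*2.667)
a=p['pixels'][130:280,190:340];b=q['pixels'][140:240,210:310]
cv2.imwrite('pics/s6c.png',np.hstack([cv2.resize(a[...,::-1],(400,400)),cv2.resize(b[...,::-1],(400,400))]))"
```

```text
TCP [ 0.4635 -0.201   0.1989] delta cm [11.11 50.01 -0.24] tool-y yaw deg 82.9 t 16.77 open 0.03146524894179649 F [-0.1 -0.6 -2.1] q6 -1.96 zax [ 0.004 -0.002 -1.   ]
roll (after/in addition) rad -0.002
[174.46357036  89.93665774]
[174.50020686 104.63685935]
```

View pics/s6c.png

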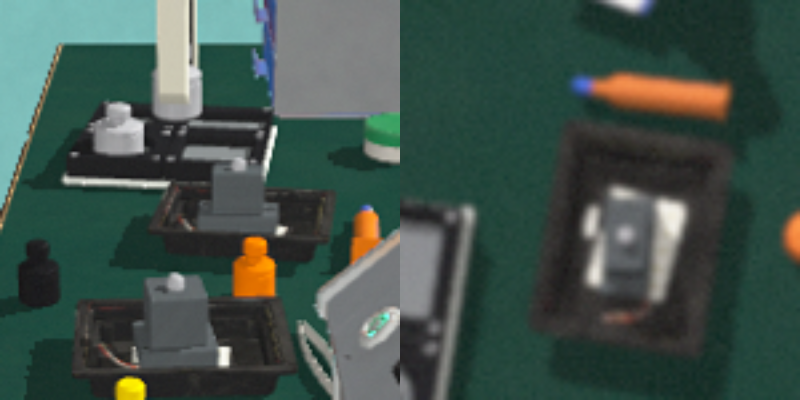

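Request:
step_arm(
  deltas=[
    {"offset": [0.5,2,0],"roll": 0},
    {"offset": [1,4,0],"roll": 0},
    {"offset": [1,4.8,0],"roll": 0},
    {"offset": [1,4.8,0],"roll": 0},
    {"offset": [1,4.8,0],"roll": 0},
    {"offset": [1,4.8,0],"roll": 0},
    {"offset": [1,4.8,0],"roll": 0},
    {"offset": [1,4.8,0],"roll": 0},
    {"offset": [1,4.8,0],"roll": 0},
    {"offset": [1,4.5,0],"roll": 0},
    {"offset": [1,3.8,0],"roll": 0},
    {"offset": [0.8,2,0],"roll": 0},
  ],
)

```text
t: 18.38
tool_pos: [0.4095, 0.311, 0.1948]
orientation: [-0.191, -3.134, 0.001]
force: [0.1, -1.0, -1.9]
opening: 0.0311
```

Request:
step_arm(
  deltas=[
    {"offset": [0,0,1.5],"roll": 0},
    {"offset": [0,0,2.5],"roll": 0},
    {"offset": [0,0,2.5],"roll": 0},
    {"offset": [0,0,2.5],"roll": 0},
    {"offset": [0,0,2.5],"roll": 0},
    {"offset": [0,0,1.2],"roll": 0},
    {"offset": [0,0,0],"roll": 0},
    {"offset": [0,0,0],"roll": 0},
  ],
)

```text
t: 19.38
tool_pos: [0.4123, 0.3091, 0.07]
orientation: [0.195, 3.134, 0.001]
force: [-0.3, 0.4, -2.0]
opening: 0.0312
```

```bash
python3 -c "
from h import *
tool_delta((.413,.3085,.032),83)
p=cams.read_camera('side')
for X in [(.4155,.309,.05),(.4155,.309,.018)]: print((proj(p,X)-[190,110])*5)
a=p['pixels'][110:230,190:310]
cv2.imwrite('pics/s7c.png',cv2.resize(a[...,::-1],(600,600)))"
```

```text
TCP [0.4123 0.3091 0.07  ] delta cm [-0.07 -0.05  3.8 ] tool-y yaw deg 82.9 t 19.38 open 0.031163595582774355 F [-0.3  0.4 -2. ] q6 -0.9 zax [ 0.001  0.001 -1.   ]
roll (after/in addition) rad -0.002
[250.39616779 269.52775178]
[251.10140129 325.7610775 ]
```

View pics/s7c.png

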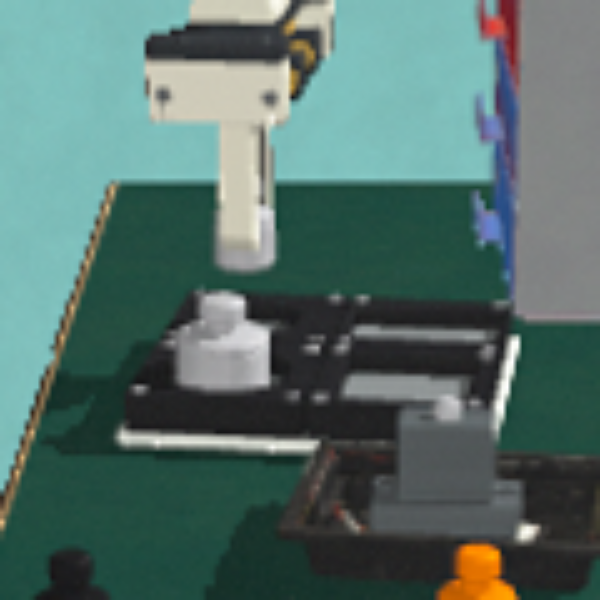

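```bash
python3 -c "
from h import *
im=cv2.imread('pics/side0.png');hsv=cv2.cvtColor(im,cv2.COLOR_BGR2HSV)
g=hsv[165:200,220:265]
m=((hsv[...,1]<50)&(hsv[...,2]>100)).astype(np.uint8)
m[:165]=0;m[198:]=0;m[:,:222]=0;m[:,265:]=0
n,l,s,c=cv2.connectedComponentsWithStats(m)
for i in range(1,n):
  if s[i,4]>8: print(s[i],c[i])
p=cams.read_camera('side')
hs=cv2.cvtColor(p['pixels'],cv2.COLOR_RGB2HSV)
print('weight row cols',[ (r,np.nonzero((hs[r,225:255,1]<40)&(hs[r,225:255,2]>110))[0][[0,-1]]+225) for r in (158,160,162)])
for X in [(.4155,.309,.022)]: print(proj(p,X))
"
```

```text
[236 174   9   2  11] [239.90909091 174.81818182]
[226 184  17   4  54] [234.09259259 185.59259259]
[259 185   6   5  26] [261.76923077 186.84615385]
[222 197  23   1  23] [233. 197.]
weight row cols [(158, array([234, 244])), (160, array([234, 244])), (162, array([234, 244]))]
[240.20261078 173.75529824]
```

Request:
step_arm(
  deltas=[
    {"offset": [-0.2,0,1],"roll": 0},
    {"offset": [0,0,1.2],"roll": 0},
    {"offset": [0,0,0.8],"roll": 0},
    {"offset": [0,0,0.4],"roll": 0},
    {"offset": [0,0,0.2],"roll": 0},
    {"offset": [0,0,0],"roll": 0},
  ],
)

```text
t: 20.23
tool_pos: [0.4137, 0.3087, 0.0332]
orientation: [0.194, 3.136, 0.0]
force: [-0.0, 0.6, -1.8]
opening: 0.031
```

Request:
step_arm(
  deltas=[
    {"offset": [0,0,0.15],"roll": 0},
    {"offset": [0,0,0],"roll": 0},
    {"offset": [0,0,0.1],"roll": 0},
    {"offset": [0,0,0],"roll": 0},
  ],
)

```text
t: 20.72
tool_pos: [0.4137, 0.3086, 0.0306]
orientation: [-0.194, -3.136, 0.0]
force: [-0.5, 0.5, -1.3]
opening: 0.0314
```

Request:
step_arm(
  deltas=[
    {"offset": [0,0,0.1],"roll": 0},
    {"offset": [0,0,0],"roll": 0},
    {"offset": [0,0,0.05],"roll": 0},
    {"offset": [0,0,0],"roll": 0},
  ],
)

```text
t: 21.22
tool_pos: [0.4138, 0.3086, 0.0292]
orientation: [0.194, 3.135, 0.0]
force: [-1.6, -0.7, -0.8]
opening: 0.0313
```

Request:
step_arm(
  deltas=[
    {"offset": [0,0,0.05],"roll": 0},
    {"offset": [0,0,0],"roll": 0},
  ],
)

```text
t: 21.48
tool_pos: [0.4138, 0.3087, 0.0292]
orientation: [0.194, 3.135, -0.0]
force: [-2.8, -2.1, 4.6]
opening: 0.0316
```

Request:
step_arm(
  deltas=[
    {"offset": [0,0,0],"roll": 0},
    {"offset": [0,0,0],"roll": 0},
    {"offset": [0,0,0],"roll": 0},
    {"offset": [0,0,-1],"roll": 0},
    {"offset": [0,0,-2],"roll": 0},
    {"offset": [0,0,-3],"roll": 0},
    {"offset": [0,0,-4],"roll": 0},
    {"offset": [0,0,-4],"roll": 0},
    {"offset": [0,0,-3],"roll": 0},
    {"offset": [0,0,0],"roll": 0},
  ],
  fingers=5.5,
)

```text
t: 22.72
tool_pos: [0.4154, 0.3097, 0.2025]
orientation: [0.194, 3.13, 0.006]
force: [-0.5, -0.0, -0.6]
opening: 0.0554
```

```bash
cat > blk.py <<'E'
from h import *
np.set_printoptions(precision=4,suppress=True)
tool_delta((.413,.3085,.2),83)
p=cams.read_camera('side');q=cams.read_camera('top')
for th in ("long_block","square_block"):
  for d in cams.silhouettes(q,th)[:2]:
    m=d["mask"].astype(np.uint8); c=max(cv2.findContours(m,0,1)[0],key=cv2.contourArea)
    w=world_quad(q,c,.04)*1000; r=cv2.minAreaRect(w); print(th,d["score"],d["xy"],np.array(r[0]),np.array(r[1]),r[2])
  for d in cams.silhouettes(p,th)[:2]:
    ys,xs=np.nonzero(d["mask"]); print(th,'side',d["score"],d["xy"],xs.min(),xs.max(),ys.min(),ys.max())
a=q['pixels'][155:255,220:320];b=q['pixels'][175:275,310:410]
cv2.imwrite('pics/s8c.png',np.hstack([cv2.resize(x[...,::-1],(400,400),interpolation=cv2.INTER_CUBIC) for x in(a,b)]))
save(q,"q8.png");save(p,"p8.png")
E
python3 blk.py
```

```text
TCP [0.4154 0.3097 0.2025] delta cm [ 0.23 -0.15  0.25] tool-y yaw deg 82.9 t 22.73 open 0.05539884629767857 F [-0.5 -0.  -0.6] q6 -0.91 zax [ 0.006  0.003 -1.   ]
roll (after/in addition) rad -0.002
long_block 0.59 [268.0, 201.6] [509.4437  43.3977] [33.6417 66.6942] 87.81532287597656
long_block 0.24 [201.4, 238.6] [403.1555 219.7048] [48.6593 48.7352] 2.0530343055725098
long_block side 0.9 [277.7, 206.0] 264 294 189 217
square_block 0.85 [354.5, 219.3] [ 458.7429 -196.9774] [59.2237 57.5347] 9.126548767089844
square_block side 0.71 [255.9, 248.8] 240 272 232 267
square_block side 0.47 [235.9, 190.9] 215 254 178 197
```

View pics/s8c.png

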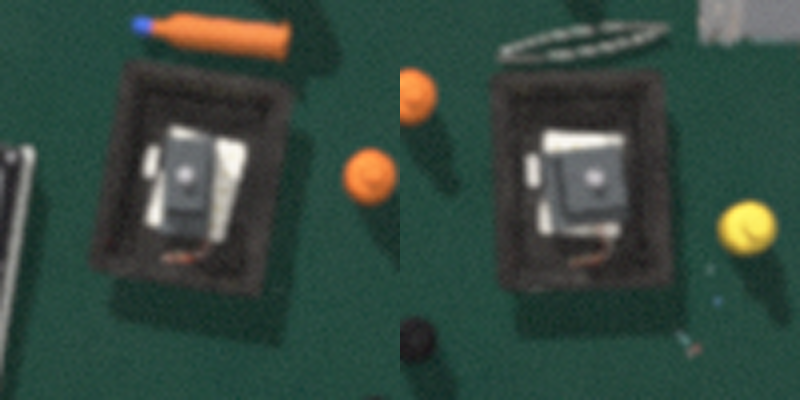

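```bash
python3 -c "
from h import *
p=cams.read_camera('side');q=cams.read_camera('top')
print(at_z(q,(266.25,198.75),.071),at_z(p,(279.6,190),.071))
print(at_z(q,(358.5,219.25),.071),at_z(p,(256,234),.071))
tool_delta((.508,.041,.2),-2.5)
a=cv2.imread('pics/q8.png')
for o in((245,180),(338,198)):
  pass
"
```

```text
[0.51072774 0.04288022 0.071     ] [0.51343806 0.03187267 0.071     ]
[ 0.46048234 -0.20066128  0.071     ] [ 0.46277663 -0.21109646  0.071     ]
TCP [0.4132 0.3083 0.1975] delta cm [-12.71 -25.35  -0.24] tool-y yaw deg 82.9 t 23.12 open 0.054601750590213646 F [-0.5 -0.1 -0.7] q6 -0.91 zax [-0.002 -0.001 -1.   ]
roll (after/in addition) rad 1.491
```

Request:
step_arm(
  deltas=[
    {"offset": [-0.8,-1.8,0],"roll": 0},
    {"offset": [-1.4,-3.6,0],"roll": 0},
    {"offset": [-1.4,-3.6,0],"roll": 0},
    {"offset": [-1.4,-3.6,0],"roll": 0},
    {"offset": [-1.4,-3.6,0],"roll": 0},
    {"offset": [-1.4,-3.6,0],"roll": 0},
    {"offset": [-1.4,-3.6,0],"roll": 0},
    {"offset": [-1.4,-3.6,0],"roll": 0},
    {"offset": [-0.8,-1,0],"roll": 0},
    {"offset": [0,0,0],"roll": 0.15},
    {"offset": [0,0,0],"roll": 0.17},
    {"offset": [0,0,0],"roll": 0.17},
  ],
  fingers=6.8,
)

```text
t: 24.62
tool_pos: [0.4921, 0.0174, 0.1982]
orientation: [-0.957, -2.991, -0.0]
force: [0.5, -0.7, 0.4]
opening: 0.0678
```

Request:
step_arm(
  deltas=[
    {"offset": [0,0,0],"roll": 0.17},
    {"offset": [0,0,0],"roll": 0.17},
    {"offset": [0,0,0],"roll": 0.17},
    {"offset": [0,0,0],"roll": 0.17},
    {"offset": [0,0,0],"roll": 0.17},
    {"offset": [0,0,0],"roll": 0.15},
    {"offset": [0,0,0],"roll": 0},
    {"offset": [0,0,0],"roll": 0},
  ],
)

```text
t: 25.62
tool_pos: [0.4922, 0.0171, 0.1985]
orientation: [-2.264, -2.177, 0.0]
force: [-0.9, 0.4, 0.4]
opening: 0.0681
```

```bash
python3 -c "
from h import *
tool_delta((.507,.0405,.033),-2.5)"
```

```text
TCP [0.4922 0.0171 0.1985] delta cm [ 2.39  1.39 16.55] tool-y yaw deg -2.2 t 25.62 open 0.06805610556548168 F [-0.9  0.4  0.4] q6 -0.03 zax [-0.  0. -1.]
roll (after/in addition) rad 0.004
```

Request:
step_arm(
  deltas=[
    {"offset": [2.55,1.95,0],"roll": 0},
    {"offset": [0,0,2],"roll": 0},
    {"offset": [0,0,2],"roll": 0},
    {"offset": [0,0,2],"roll": 0},
    {"offset": [0,0,2],"roll": 0},
    {"offset": [0,0,2],"roll": 0},
    {"offset": [0,0,0],"roll": 0},
    {"offset": [0,0,0],"roll": 0},
  ],
)

```text
t: 26.62
tool_pos: [0.5127, 0.0411, 0.0988]
orientation: [-2.268, -2.174, 0.0]
force: [0.2, -0.0, 0.0]
opening: 0.0679
```

```bash
python3 -c "
from h import *
tool_delta((.512,.042,.033),-2.5)
p=cams.read_camera('side');q=cams.read_camera('top')
a=p['pixels'][120:240,220:340];b=q['pixels'][155:255,220:320]
cv2.imwrite('pics/s9c.png',np.hstack([cv2.resize(x[...,::-1],(400,400)) for x in(a,b)]))"
```

```text
TCP [0.5127 0.0411 0.0988] delta cm [ 0.08 -0.07  6.58] tool-y yaw deg -2.4 t 26.62 open 0.06788135856152672 F [ 0.2 -0.   0. ] q6 0.02 zax [-0. -0. -1.]
roll (after/in addition) rad 0.001
```

View pics/s9c.png

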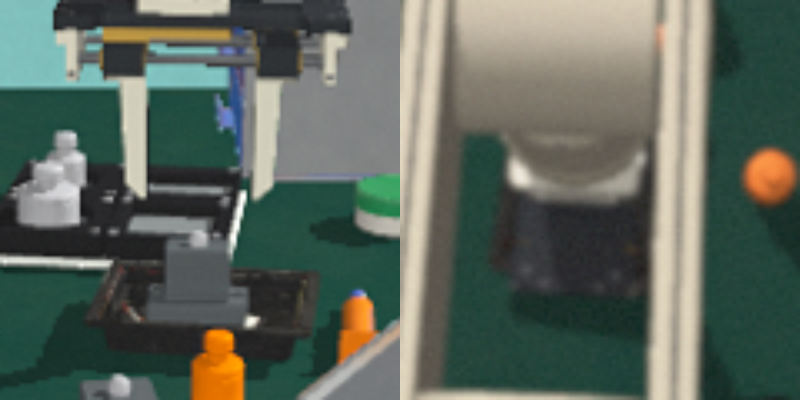

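Request:
step_arm(
  deltas=[
    {"offset": [0.08,0,2],"roll": 0},
    {"offset": [0,0,2],"roll": 0},
    {"offset": [0,0,1.5],"roll": 0},
    {"offset": [0,0,1],"roll": 0},
    {"offset": [0,0,0],"roll": 0},
  ],
)

```text
t: 27.35
tool_pos: [0.5124, 0.0421, 0.0331]
orientation: [-2.268, -2.173, 0.001]
force: [0.9, -0.9, 0.5]
opening: 0.068
```

Request:
step_arm(
  deltas=[
    {"offset": [0,0,0],"roll": 0},
    {"offset": [0,0,0],"roll": 0},
    {"offset": [0,0,0],"roll": 0},
    {"offset": [0,0,0],"roll": 0},
    {"offset": [0,0,0],"roll": 0},
  ],
  fingers=3.8,
  grip_force=30,
)

```text
t: 27.98
tool_pos: [0.5131, 0.0421, 0.0342]
orientation: [2.268, 2.173, 0.001]
force: [-2.0, 0.2, 5.5]
opening: 0.0439
```

Request:
step_arm(
  deltas=[
    {"offset": [0,0,-0.4],"roll": 0},
    {"offset": [0,0,-0.4],"roll": 0},
    {"offset": [0,0,-0.4],"roll": 0},
    {"offset": [0,0,-0.4],"roll": 0},
    {"offset": [0,0,0],"roll": 0},
  ],
)

```text
t: 28.6
tool_pos: [0.5132, 0.0421, 0.0501]
orientation: [2.268, 2.173, 0.001]
force: [0.5, -0.2, -3.2]
opening: 0.044
```

Request:
step_arm(
  deltas=[
    {"offset": [0,0,-1.5],"roll": 0},
    {"offset": [0,0,-2.5],"roll": 0},
    {"offset": [0,0,-3],"roll": 0},
    {"offset": [0,0,-3],"roll": 0},
    {"offset": [0,0,-2],"roll": 0.04},
    {"offset": [0,0,-1],"roll": 0.04},
    {"offset": [0,0,0],"roll": 0},
  ],
)

```text
t: 29.48
tool_pos: [0.5138, 0.0421, 0.1816]
orientation: [2.352, 2.08, 0.003]
force: [0.5, -0.2, -3.7]
opening: 0.044
```

```bash
python3 -c "
from h import *
tool_delta((.507,.298,.1),-7.1)"
```

```text
TCP [0.5138 0.0421 0.1816] delta cm [25.31 -3.83  8.15] tool-y yaw deg -7.0 t 29.48 open 0.04402879839315393 F [ 0.5 -0.2 -3.7] q6 0.11 zax [ 0.003 -0.    -1.   ]
roll (after/in addition) rad 0.001
```

Request:
step_arm(
  deltas=[
    {"offset": [1.5,-0.2,0],"roll": 0},
    {"offset": [3,-0.4,0],"roll": 0},
    {"offset": [3.5,-0.6,0],"roll": 0},
    {"offset": [3.5,-0.6,0],"roll": 0},
    {"offset": [3.5,-0.6,0],"roll": 0},
    {"offset": [3.5,-0.6,0],"roll": 0},
    {"offset": [3.2,-0.4,0],"roll": 0},
    {"offset": [2.3,-0.3,0],"roll": 0},
    {"offset": [1.3,-0.1,0],"roll": 0},
    {"offset": [0,0,0],"roll": 0},
    {"offset": [0,0,0],"roll": 0},
  ],
)

```text
t: 30.85
tool_pos: [0.5063, 0.297, 0.1795]
orientation: [2.354, 2.08, -0.001]
force: [0.1, 0.0, -2.8]
opening: 0.0439
```

Request:
step_arm(
  deltas=[
    {"offset": [0,0,2],"roll": 0},
    {"offset": [0,0,3],"roll": 0},
    {"offset": [0,0,2.5],"roll": 0},
    {"offset": [0,0,1.5],"roll": 0},
    {"offset": [0,0,0.8],"roll": 0},
    {"offset": [0,0,0],"roll": 0},
  ],
)

```text
t: 31.6
tool_pos: [0.5061, 0.2977, 0.0813]
orientation: [-2.354, -2.08, 0.001]
force: [1.1, -0.5, -2.1]
opening: 0.0438
```

```bash
python3 -c "
from h import *
tool_delta((.507,.298,.044),-7.1)
p=cams.read_camera('side');q=cams.read_camera('top')
a=p['pixels'][110:230,210:330];b=q['pixels'][150:250,130:230]
print((proj(p,(.507,.298,.018))-[210,110])*3.333)
cv2.imwrite('pics/s10c.png',np.hstack([cv2.resize(x[...,::-1],(400,400)) for x in(a,b)]))"
```

```text
TCP [0.5061 0.2977 0.0813] delta cm [0.04 0.08 3.73] tool-y yaw deg -7.1 t 31.6 open 0.04376786158306486 F [ 1.1 -0.5 -2.1] q6 0.57 zax [-0. -0. -1.]
roll (after/in addition) rad 0.001
[212.47575207 221.3984952 ]
```

View pics/s10c.png

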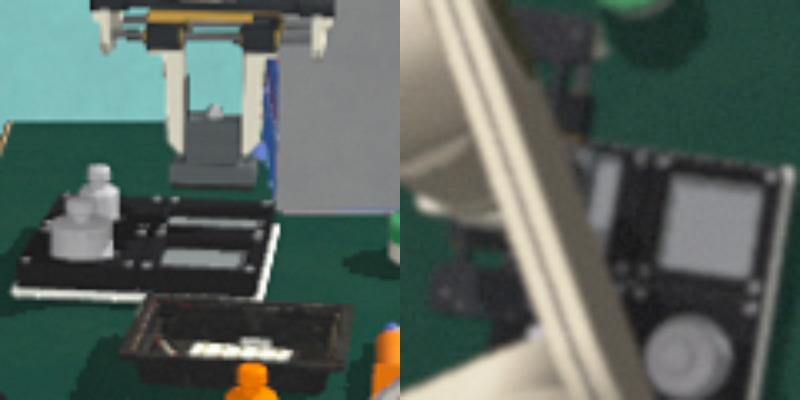

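Request:
step_arm(
  deltas=[
    {"offset": [0.04,0,1],"roll": 0},
    {"offset": [0,0,1.2],"roll": 0},
    {"offset": [0,0,0.8],"roll": 0},
    {"offset": [0,0,0.4],"roll": 0},
    {"offset": [0,0,0.1],"roll": 0},
    {"offset": [0,0,0],"roll": 0},
  ],
)

```text
t: 32.45
tool_pos: [0.5064, 0.2984, 0.0469]
orientation: [2.354, 2.081, 0.001]
force: [-0.0, -0.2, -1.4]
opening: 0.0438
```

Request:
step_arm(
  deltas=[
    {"offset": [0,0,0.15],"roll": 0},
    {"offset": [0,0,0],"roll": 0},
    {"offset": [0,0,0.1],"roll": 0},
    {"offset": [0,0,0],"roll": 0},
  ],
)

```text
t: 32.95
tool_pos: [0.5063, 0.2983, 0.0442]
orientation: [2.354, 2.081, 0.0]
force: [0.4, 0.9, -1.8]
opening: 0.044
```

Request:
step_arm(
  deltas=[
    {"offset": [0,0,0.1],"roll": 0},
    {"offset": [0,0,0],"roll": 0},
    {"offset": [0,0,0.05],"roll": 0},
    {"offset": [0,0,0],"roll": 0},
  ],
)

```text
t: 33.45
tool_pos: [0.5064, 0.2984, 0.0442]
orientation: [2.354, 2.081, 0.0]
force: [-5.9, -3.4, 11.4]
opening: 0.0437
```

Request:
step_arm(
  deltas=[
    {"offset": [0,0,-0.05],"roll": 0},
    {"offset": [0,0,0],"roll": 0},
    {"offset": [0,0,0],"roll": 0},
    {"offset": [0,0,-1],"roll": 0},
    {"offset": [0,0,-2],"roll": 0},
    {"offset": [0,0,-3],"roll": 0},
    {"offset": [0,0,-4],"roll": 0},
    {"offset": [0,0,-4],"roll": 0},
    {"offset": [0,0,-2],"roll": 0},
    {"offset": [0,0,0],"roll": 0},
  ],
  fingers=6.4,
)

```text
t: 34.7
tool_pos: [0.5074, 0.2988, 0.2055]
orientation: [2.353, 2.08, 0.006]
force: [0.5, 0.4, -0.8]
opening: 0.0638
```

```bash
python3 -c "
from h import *
tool_delta((.462,-.201,.2),5)
a=cv2.imread('pics/q8.png')[190:250,325:385]
cv2.imwrite('pics/sq.png',cv2.resize(a,(600,600),interpolation=cv2.INTER_CUBIC))"
```

```text
TCP [0.5074 0.2988 0.2055] delta cm [-50.16   1.63   0.45] tool-y yaw deg -7.0 t 34.7 open 0.06377195974891109 F [ 0.5  0.4 -0.8] q6 0.57 zax [ 0.004  0.002 -1.   ]
roll (after/in addition) rad -0.21
```

View pics/sq.png

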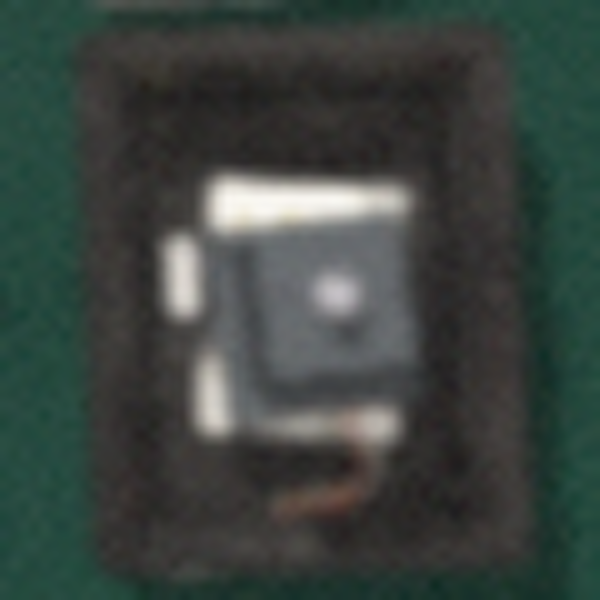

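Request:
step_arm(
  deltas=[
    {"offset": [-2.2,0,0],"roll": 0},
    {"offset": [-4.5,0.2,0],"roll": 0},
    {"offset": [-5,0.2,0],"roll": 0},
    {"offset": [-5,0.2,0],"roll": 0},
    {"offset": [-5,0.2,0],"roll": 0},
    {"offset": [-5,0.2,0],"roll": 0},
    {"offset": [-5,0.2,0],"roll": 0},
    {"offset": [-5,0.2,0],"roll": 0},
    {"offset": [-5,0.2,0],"roll": 0},
    {"offset": [-4.5,0.2,0],"roll": 0},
    {"offset": [-2.5,0,0],"roll": 0},
    {"offset": [-1.4,0,0],"roll": 0},
  ],
)

```text
t: 36.2
tool_pos: [0.4606, -0.2023, 0.201]
orientation: [-2.354, -2.076, 0.002]
force: [-0.6, 0.5, -0.4]
opening: 0.0642
```

Request:
step_arm(
  deltas=[
    {"offset": [0,0,0],"roll": -0.125},
    {"offset": [0,0,0],"roll": -0.12},
    {"offset": [0,0,0],"roll": 0},
    {"offset": [0,0,0],"roll": 0},
  ],
)

```text
t: 36.7
tool_pos: [0.4623, -0.2007, 0.2025]
orientation: [-2.084, -2.35, 0.0]
force: [-0.4, 0.4, 0.1]
opening: 0.0638
```

```bash
python3 -c "
from h import *
tool_delta((.462,-.2005,.033),7)
q=cams.read_camera('top')
b=q['pixels'][170:250,130:230]
cv2.imwrite('pics/s11c.png',cv2.resize(b[...,::-1],(750,600)))"
```

```text
TCP [ 0.4623 -0.2007  0.2025] delta cm [ 2.000e-02 -1.000e-02  1.695e+01] tool-y yaw deg 6.9 t 36.7 open 0.06384980899021615 F [-0.4  0.4  0.1] q6 -0.63 zax [-0.001  0.001 -1.   ]
roll (after/in addition) rad -0.002
```

View pics/s11c.png

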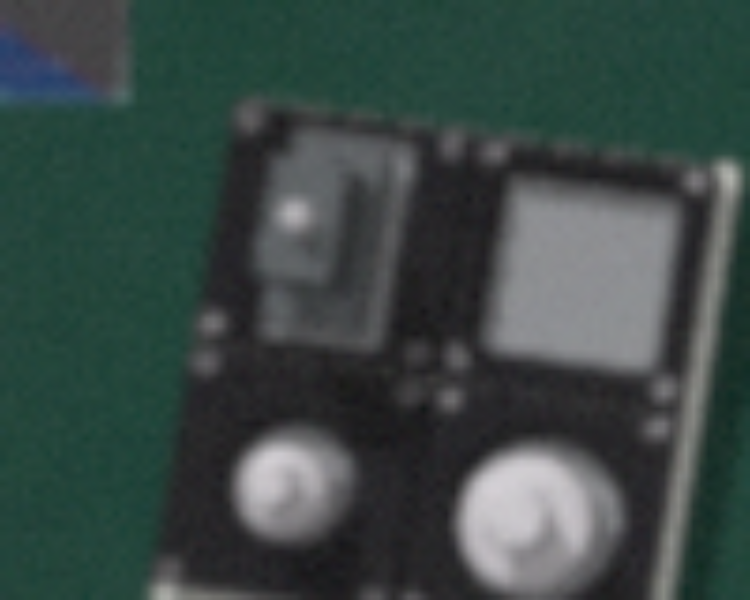

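Request:
step_arm(
  deltas=[
    {"offset": [0,0,2],"roll": 0},
    {"offset": [0,0,2.5],"roll": 0},
    {"offset": [0,0,2.5],"roll": 0},
    {"offset": [0,0,2],"roll": 0},
    {"offset": [0,0,1.4],"roll": 0},
    {"offset": [0,0,0],"roll": 0},
    {"offset": [0,0,0],"roll": 0},
  ],
  fingers=5.6,
)

```text
t: 37.62
tool_pos: [0.4631, -0.2014, 0.1]
orientation: [2.081, 2.352, 0.0]
force: [0.5, -0.3, 0.0]
opening: 0.056
```

```bash
python3 -c "
from h import *
tool_delta((.462,-.2005,.037),7)
p=cams.read_camera('side')
b=p['pixels'][180:280,205:305]
cv2.imwrite('pics/s12c.png',cv2.resize(b[...,::-1],(600,600)))"
```

```text
TCP [ 0.4631 -0.2014  0.1   ] delta cm [ 0.11 -0.11  6.3 ] tool-y yaw deg 7.0 t 37.62 open 0.056030372727694476 F [ 0.5 -0.3  0. ] q6 -0.63 zax [ 0.001 -0.001 -1.   ]
roll (after/in addition) rad -0.0
```

View pics/s12c.png

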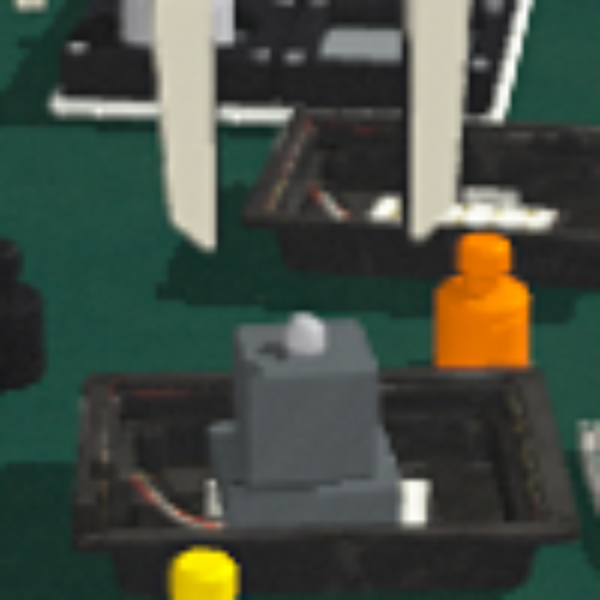

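Request:
step_arm(
  deltas=[
    {"offset": [0.08,-0.17,0],"roll": 0},
    {"offset": [0,0,2],"roll": 0},
    {"offset": [0,0,2],"roll": 0},
    {"offset": [0,0,1.5],"roll": 0},
    {"offset": [0,0,0.8],"roll": 0},
    {"offset": [0,0,0],"roll": 0},
  ],
)

```text
t: 38.42
tool_pos: [0.4606, -0.2004, 0.0358]
orientation: [-2.081, -2.352, 0.0]
force: [0.1, -0.3, -0.2]
opening: 0.0558
```

Request:
step_arm(
  deltas=[
    {"offset": [0,0,0],"roll": 0},
    {"offset": [0,0,0],"roll": 0},
    {"offset": [0,0,0],"roll": 0},
    {"offset": [0,0,0],"roll": 0},
    {"offset": [0,0,0],"roll": 0},
  ],
  fingers=3.4,
  grip_force=30,
)

```text
t: 39.05
tool_pos: [0.4614, -0.2008, 0.0369]
orientation: [2.081, 2.352, 0.0]
force: [-1.3, 0.6, 6.0]
opening: 0.0397
```

Request:
step_arm(
  deltas=[
    {"offset": [0,0,-0.4],"roll": 0},
    {"offset": [0,0,-0.4],"roll": 0},
    {"offset": [0,0,-0.4],"roll": 0},
    {"offset": [0,0,-0.4],"roll": 0},
    {"offset": [0,0,0],"roll": 0},
  ],
)

```text
t: 39.67
tool_pos: [0.4612, -0.2007, 0.0526]
orientation: [2.081, 2.352, 0.0]
force: [0.7, 0.1, -3.8]
opening: 0.0395
```

Request:
step_arm(
  deltas=[
    {"offset": [0,0,-1.5],"roll": 0},
    {"offset": [0,0,-2.5],"roll": 0},
    {"offset": [0,0,-3],"roll": 0},
    {"offset": [0,0,-3],"roll": 0},
    {"offset": [0,0,-2],"roll": 0.12},
    {"offset": [0,0,-1],"roll": 0.125},
    {"offset": [0,0,0],"roll": 0},
  ],
)

```text
t: 40.55
tool_pos: [0.4616, -0.201, 0.184]
orientation: [2.351, 2.08, 0.002]
force: [-1.1, 0.9, -2.7]
opening: 0.0399
```

```bash
python3 -c "
from h import *
tool_delta((.4955,.207,.18),-7.1)"
```

```text
TCP [ 0.4616 -0.201   0.184 ] delta cm [40.91 -1.61  0.35] tool-y yaw deg -7.0 t 40.55 open 0.039905298575436746 F [-1.1  0.9 -2.7] q6 -0.39 zax [ 0.003 -0.001 -1.   ]
roll (after/in addition) rad 0.002
```

Request:
step_arm(
  deltas=[
    {"offset": [2,0,0],"roll": 0},
    {"offset": [3.8,-0.2,0],"roll": 0},
    {"offset": [4.2,-0.2,0],"roll": 0},
    {"offset": [4.2,-0.2,0],"roll": 0},
    {"offset": [4.2,-0.2,0],"roll": 0},
    {"offset": [4.2,-0.2,0],"roll": 0},
    {"offset": [4.2,-0.2,0],"roll": 0},
    {"offset": [4.2,-0.2,0],"roll": 0},
    {"offset": [4.2,-0.2,0],"roll": 0},
    {"offset": [3.3,0,0],"roll": 0},
    {"offset": [2.4,0,0],"roll": 0},
    {"offset": [0,0,0],"roll": 0},
  ],
)

```text
t: 42.05
tool_pos: [0.4938, 0.2095, 0.1812]
orientation: [-2.348, -2.085, 0.002]
force: [-0.3, -0.4, -3.2]
opening: 0.0399
```

Request:
step_arm(
  deltas=[
    {"offset": [0,0,2],"roll": 0},
    {"offset": [0,0,3],"roll": 0},
    {"offset": [0,0,2.5],"roll": 0},
    {"offset": [0,0,1.5],"roll": 0},
    {"offset": [0,0,0.7],"roll": 0},
    {"offset": [0,0,0],"roll": 0},
  ],
)

```text
t: 42.8
tool_pos: [0.495, 0.2071, 0.0849]
orientation: [-2.354, -2.08, 0.001]
force: [-0.5, 0.0, -2.6]
opening: 0.0403
```

```bash
python3 -c "
from h import *
tool_delta((.4955,.207,.047),-7.1)
p=cams.read_camera('side')
h=cv2.cvtColor(p['pixels'],cv2.COLOR_RGB2GRAY)
pr=proj(p,(.4955,.207,.055)); print(pr, proj(p,(.4955,.207,.018)))
d=cams.silhouettes(p,'square_block')[:2]
for e in d:
  ys,xs=np.nonzero(e['mask']); print(e['score'],e['xy'],xs.min(),xs.max(),ys.min(),ys.max(),[(r,xs[ys==r].min(),xs[ys==r].max()) for r in range(ys.max()-8,ys.max()+1,2)])
im=cv2.imread('pics/p8.png'); hs=cv2.cvtColor(im,cv2.COLOR_BGR2HSV)
for r in range(182,198,2): print(r,hs[r,250:285,2])
"
```

```text
TCP [0.495  0.2071 0.0849] delta cm [-0.    0.05  3.79] tool-y yaw deg -7.1 t 42.8 open 0.04027811276071002 F [-0.5  0.  -2.6] q6 0.42 zax [-0. -0. -1.]
roll (after/in addition) rad 0.001
[270.17628068 173.39557687] [270.07827388 187.1947199 ]
0.57 [269.8, 163.7] 259 281 150 177 [(169, np.int64(259), np.int64(281)), (171, np.int64(259), np.int64(281)), (173, np.int64(259), np.int64(280)), (175, np.int64(259), np.int64(280)), (177, np.int64(261), np.int64(278))]
0.34 [251.8, 171.8] 225 257 169 177 [(169, np.int64(248), np.int64(253)), (171, np.int64(227), np.int64(257)), (173, np.int64(225), np.int64(257)), (175, np.int64(246), np.int64(256)), (177, np.int64(246), np.int64(254))]
182 [44 42 44 42 36 43 41 42 47 44 32 35 33 34 33 33 34 34 36 33 36 34 34 35
 36 37 37 35 37 37 36 38 33 37 35]
184 [42 41 41 39 42 43 43 45 43 41 58 70 69 70 70 66 53 56 52 57 50 40 38 39
 39 42 38 31 29 30 32 28 30 32 30]
186 [ 43  42  40  40  41  42  45  42  67 126 152 152 150 151 150 149 152 151
 151 151 151 151 150 152 152 149 141 142 142 143 144 132  97  86  45]
188 [ 41  38  49  78  78  72  43  45 100 161 155 153 153 153 153 153 153 151
 151 150 152 150 151 150 149 149 147 148 146 143 149 137  89  71  27]
190 [ 36  33  54  84  80  60  35  41  47  46  42  47  57  57  57  58  61  73
  71  70  68  68  70  80  80  77  90 130 167 186 205 204 122  83 146]
192 [ 30  32  35  36  35  35  34  34  32  36  34  34  35  34  34  33  33  32
  30  50  89 108 106 106 106 105 117 154 169 177 178 179 126  96  99]
194 [ 33  33  37  35  35  36  35  35  36  34  36  36  33  34  34  35  35  33
  34  62 108 112 111 111 101 101 101 110 126 125 126 121 115 109 113]
196 [36 54 31 31 33 33 36 35 37 34 33 34 32 36 36 35 35 35 33 57 91 89 88 87
 89 90 89 90 88 90 89 90 89 89 91]
```

Request:
step_arm(
  deltas=[
    {"offset": [0,0,1],"roll": 0},
    {"offset": [0,0,1.2],"roll": 0},
    {"offset": [0,0,0.8],"roll": 0},
    {"offset": [0,0,0.4],"roll": 0},
    {"offset": [0,0,0.1],"roll": 0},
    {"offset": [0,0,0],"roll": 0},
  ],
)

```text
t: 43.65
tool_pos: [0.4954, 0.2074, 0.0504]
orientation: [2.354, 2.081, 0.001]
force: [0.9, -0.7, -2.4]
opening: 0.0401
```

Request:
step_arm(
  deltas=[
    {"offset": [0,0,0.15],"roll": 0},
    {"offset": [0,0,0],"roll": 0},
    {"offset": [0,0,0.1],"roll": 0},
    {"offset": [0,0,0],"roll": 0},
  ],
)

```text
t: 44.15
tool_pos: [0.4951, 0.2073, 0.0476]
orientation: [-2.354, -2.081, 0.0]
force: [-0.6, 0.3, -3.1]
opening: 0.0395
```

Request:
step_arm(
  deltas=[
    {"offset": [0,0,0.05],"roll": 0},
    {"offset": [0,0,0],"roll": 0},
  ],
)

```text
t: 44.4
tool_pos: [0.4951, 0.2073, 0.0471]
orientation: [-2.354, -2.081, 0.0]
force: [-0.6, -0.5, -3.4]
opening: 0.0399
```

Request:
step_arm(
  deltas=[
    {"offset": [0,0,0.05],"roll": 0},
    {"offset": [0,0,0],"roll": 0},
    {"offset": [0,0,0.05],"roll": 0},
    {"offset": [0,0,0],"roll": 0},
  ],
)

```text
t: 44.9
tool_pos: [0.4952, 0.2074, 0.0469]
orientation: [2.354, 2.081, 0.0]
force: [-5.1, -2.1, 5.7]
opening: 0.0396
```

Contact with the pocket floor; release, rise, and retreat clear for a final look.

Request:
step_arm(
  deltas=[
    {"offset": [0,0,0],"roll": 0},
    {"offset": [0,0,0],"roll": 0},
    {"offset": [0,0,0],"roll": 0},
    {"offset": [0,0,-1],"roll": 0},
    {"offset": [0,0,-2],"roll": 0},
    {"offset": [0,0,-3],"roll": 0},
    {"offset": [0,0,-4],"roll": 0},
    {"offset": [0,0,-4],"roll": 0},
    {"offset": [0,0,-2],"roll": 0},
    {"offset": [0,0,0],"roll": 0},
  ],
  fingers=6,
)

```text
t: 46.15
tool_pos: [0.4962, 0.2076, 0.2078]
orientation: [2.353, 2.08, 0.005]
force: [-0.1, 0.2, 0.0]
opening: 0.0596
```

Request:
step_arm(
  deltas=[
    {"offset": [-3,0,0],"roll": 0},
    {"offset": [-4.5,0,0],"roll": 0},
    {"offset": [-4.5,0,0],"roll": 0},
    {"offset": [-4.5,0,0],"roll": 0},
    {"offset": [-4.5,0,0],"roll": 0},
    {"offset": [-4.5,0,0],"roll": 0},
    {"offset": [-4,0,0],"roll": 0},
    {"offset": [-2,0,0],"roll": 0},
    {"offset": [0,0,0],"roll": 0},
    {"offset": [0,0,0],"roll": 0},
  ],
)

```text
t: 47.4
tool_pos: [0.4559, -0.1046, 0.2047]
orientation: [-2.352, -2.079, 0.001]
force: [0.1, -0.1, 0.1]
opening: 0.06
```

```bash
python3 -c "
from h import *
tool_delta((.4955,.207,.047))
p=cams.read_camera('side');q=cams.read_camera('top')
a=p['pixels'][130:230,200:300];b=q['pixels'][170:270,140:240]
cv2.imwrite('pics/s13c.png',np.hstack([cv2.resize(x[...,::-1],(400,400)) for x in(a,b)]))
for c,n in ((q,'top'),(p,'side')):
  print(n,[(d['score'],at_z(c,d['xy'],0).round(3)) for d in cams.pinpoint(c,'lamp_a')[:2]])"
```

```text
TCP [ 0.4559 -0.1046  0.2047] delta cm [31.4   0.14 15.8 ] tool-y yaw deg -7.1 t 47.4 open 0.060027137431368206 F [ 0.1 -0.1  0.1] q6 -0.21 zax [-0.002  0.001 -1.   ]
top [(0.7, array([ 0.458, -0.204,  0.   ])), (0.64, array([0.525, 0.039, 0.   ]))]
side [(0.73, array([0.52 , 0.038, 0.   ])), (0.67, array([ 0.471, -0.196,  0.   ]))]
```

View pics/s13c.png

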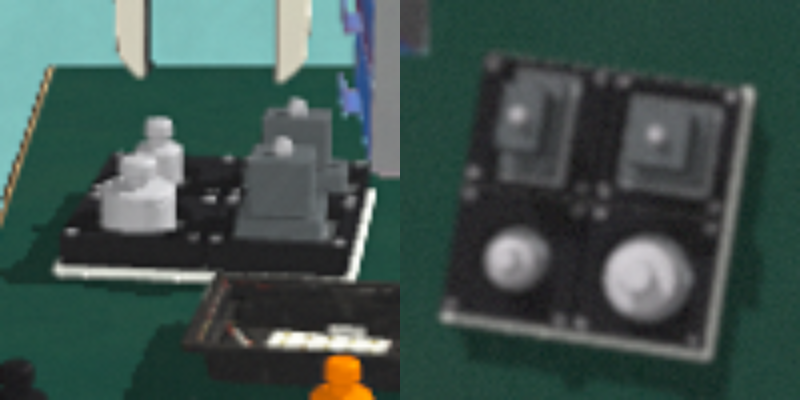

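```bash
python3 -c "
from h import *
p=cams.read_camera('side')['pixels'][...,::-1]; o=cv2.imread('pics/side0.png')
g=lambda i:cv2.cvtColor(np.ascontiguousarray(i),cv2.COLOR_BGR2GRAY)
for n,(r0,r1,c0,c1) in {'a front':(215,228,255,312),'b front':(262,277,220,300)}.items():
  print(n,cv2.phaseCorrelate(np.float32(g(o)[r0:r1,c0:c1]),np.float32(g(p)[r0:r1,c0:c1])))
robot.close_job()"
```

```text
a front ((-0.20195250851723756, 0.4178175633320649), 0.5999342086580065)
b front ((0.570413375765412, 0.3438655005665092), 0.7609379331270854)
the job is handed in; nothing more can be done
```

I moved all four parts to the storage board and handed the job in at about 47.5 s of the 106 s allowed. I took both weights off first, then lifted the two blocks. Each part was lowered until the wrist force showed it touching the pocket floor, and only then released.

- **Parts:** The last top and side pictures show both weights and both blocks upright in the right pockets. The heights at contact put each underside about 16 mm above the work surface. That fits a pocket floor 10 mm up on a board of about 6 mm. I judged centring from the pictures only and did not measure it again after release.
- **Lamps:** Comparing the lamp fronts in the side pictures before and after gave shifts under 0.6 pixel, about 1 mm. The network's positions disagreed with that: for lamp_a its top-view reading was about 12 mm from the first one, and for lamp_b about 8 mm. The arm was covering part of the view, and the side-view readings differed by only 5 to 10 mm, so I took that as network scatter.
- **Grip forces:** The wrist read a brief 5 to 6 N upward while the fingers closed on each block. The lifts after that were normal and no part slipped.

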